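# Close up the drain cleanout

## Task

The drain has been rodded and its cleanout body stands on the steel bench: close it up. Seat the flanged riser fully home, flange face down, on the cleanout's centring spigot, then seat the flanged end cap fully home, face down, on the riser's own spigot, and last swing the keeper arm right in over the cap to its stop. Set the parts down gently, without dropping or ramming them, and leave the wrench, the plain disc and the rubber ring lying where they are.

Things in the scene. Friction and masses are not known exactly. Their poses are not given: they have to be found in the camera images.
- cleanout: Drain cleanout body, fixed to the bench: a grey block 200 x 150 x 30 mm high. Origin on the bench directly under the centring spigot's axis; z up. The block reaches from -75 to +125 mm along its own x and +-75 mm along its own y. The spigot is a round stub 41 mm in diameter standing 14 mm above the block's top (its top 3 mm are chamfered). A round steel post, 20 mm in diameter, stands on the block at own x = +100 mm, y = 0, and carries the keeper arm.
- spigot_foot (a point): Point on the spigot's axis in the block's flat top face, 30 mm above the bench: the riser's underside centre comes to lie here when it is fully home.
- riser: Flanged riser, aluminium, loose, 0.35 to 0.7 kg, standing flange face down on the bench. Round about its own z (up). Flange 116 mm in diameter, 16 mm thick; above it a solid hub 52 mm in diameter up to 60 mm; on top a small spigot 30 mm in diameter, 12 mm high (72 mm high in all, top 3 mm chamfered). In the flange's underside is a centred bore 44 mm in diameter, 15 mm deep, that fits the cleanout's spigot. Origin at the centre of its underside.
- riser_shoulder (a point): Point on the riser's axis at the hub's flat top (60 mm above the riser's underside), at the foot of its small spigot: the cap's underside centre comes to lie here when the cap is fully home.
- cap: Flanged end cap, aluminium, loose, 0.2 to 0.42 kg, standing flange face down on the bench. Round about its own z (up). Flange 90 mm in diameter, 14 mm thick; above it a solid round grip 40 mm in diameter up to 50 mm. In its underside is a centred bore 33 mm in diameter, 13 mm deep, that fits the riser's small spigot. Origin at the centre of its underside.
- keeper (a joint): Keeper arm: a flat steel bar 24 mm wide, 10 mm thick, that swings level about the post. Angle in rad: 0 = over the spigot's axis (end stop there), it starts between 1.7 and 2.2, swung out to the cleanout's own +y side, and grows the further it is swung out (stop at 2.4). Its underside is 144 mm above the bench, 4 mm above the top of a cap that is fully home. Stiff: it stays where it is left; about 1.5 N at the knob moves it.
- keeper_knob (a point): Top centre of the keeper's black upright round knob, 22 mm in diameter, which stands 34 mm above the arm (its top 188 mm above the bench), 100 mm from the pivot axis.
- keeper_pivot (a point): Point on the keeper's upright pivot axis (the post), 144 mm above the bench.
- wrench: Bystander: steel open-ended wrench 200 mm long lying on the bench. Origin at the bench near its middle.
- blank: Bystander: plain flat aluminium blank disc, 100 mm in diameter, 12 mm thick, no hub and no bore. Origin at the centre of its underside.
- gasket: Bystander: flat black rubber ring, 80 mm outside and 52 mm inside diameter, 6 mm thick. Origin at the centre of its underside.
Things that resemble listed ones, but are neither listed nor needed, are in the scene too. Leave any yellow look-alike of the cap alone.

How it is judged:
By the outcome, as a careful person would: the job done as asked, in the order asked, and still so for the second after the job is handed in, with the robot touching nothing.
It also fails if it takes over 72 s, if anything falls off the work surface, if the arm or the gripper's body presses on something with over 40 N, if the wrist force passes 120 N, or if a joint passes its speed limit or range.

## Robot

A 6-joint arm with a two-finger parallel gripper is mounted at the origin on the work surface. World frame = base frame: x ahead of the robot, y to its left, z up, the work surface at z = 0. Lengths are in m, angles in degrees, forces in N, time in s.
With the tool pointing down it reaches from about 0.275 to 0.875 m from the base axis. Payload 12.5 kg.
Tool frame: the origin (TCP) lies midway between the tips of the shut fingers; the grasp point (between the pads) lies 19 mm behind it; z points along the fingers, y is the direction in which the jaws open and shut (so a half turn about z gives the same grasp; the last joint's range is limited). The gripper opens to 85 mm and grips with 20 to 120 N. Pads are 22 mm wide; open, the fingers measure 114 mm over their backs; the gripper's body (76 mm by 85 mm) begins 54 mm behind the grasp point. The pads swing forward as they close: fully open they stand 13 mm farther back than shut.
Start: joints at [63.449, 20.094, 94.641, -0, 65.266, -4.847], TCP at [0.203, 0.511, 0.231] pointing down, gripper open.
Joint ranges: [-157.81, 157.81], [-45, 120.19], [0.68, 151.7], [-89.99, 269.99], [4.06, 180], [-164.3, 164.3]. Speed limits (degrees/s): [127.2, 127.2, 159.86, 180, 180, 180].

## Interface

Orientations are given as [roll, pitch, yaw] about the fixed x, y, z axes, in that order (R = Rz(yaw) Ry(pitch) Rx(roll)).
In Python, from workcell import * gives the robot as it stands.
- The arm moves only by the tool play_rows, never from a script. Its argument "commands" is a list of rows, each a list of 4 numbers: the shift along the tool's x, y, z in mm, then the turn about the tool's z in rad. In form: [[x, y, z, twist], ...]. A call has 1 to 10 rows; each row shifts and turns the pose as measured when the row begins, along the tool's axes as they then stand; what a row does not reach is not made up. A row lasts 1/12 s, in which the tool goes at most 41.7 mm and 7.16 degrees, less where a joint would pass 70% of its speed; a pose out of reach is approached as far as the arm can. A call with a gripper value outside its range is refused whole. "gripper" is the closure in counts, from 0 (fully open) to 255 (shut), set as the call begins (left out, the last holds). The fingers move at their own pace and stop on an object; "squeeze" is the grip in N (left out, the last holds). Time passes only in rows, so rows that do not move let the fingers close. It gives the time, the measured TCP pose, the force and the opening at its end, in the units of the state.
- sense(): the state, without advancing time (a new reading comes with each control period).
- capture(name): name is "side" or "top"; returns (picture, depth): 420x560x3 uint8, blue, green, red; 420x560 float32, m along the optical axis (not along the pixel's ray), 0 where there is no reading.
- camera_info(name): a dict with "fx", "fy", "cx", "cy" (pixels), "dist" ([k1, k2, p1, p2, k3] as OpenCV has them; the pictures are not rectified), "eye" and "orientation" of the camera in the world. Camera axes: x right, y up, looking along -z (the intrinsics and any distortion apply to the point x, -y, -z); pixel columns grow to the right and rows downward; lengths in m; the calibration is good to about 2 mm. A picture is of the moment at which its call begins. camera_info takes no time and is no camera call.
- finish_job(): hands the job in, once; it reports no verdict.
Trained networks look in the newest picture that a camera, given by its name, has taken for a name from the list of things; names that differ only in an ending like _2 or _b are one class to them, and where a whole thing is asked for, a point or a joint stands for the part that bears it (a point fixed in the world has none). Each returns a list of dicts, best first, with "p" (0 to 1); they miss things now and then, are a little off and sometimes report something else, mostly with a low value. They report only what shows in the picture. A call takes as long as a camera call. They do not tell look-alikes from the thing itself.
- silhouettes(camera, target): "region" (420x560 bool, what is visible of it) and "bbox" ([centre column, centre row, width, height] in pixels, round what is visible of it).
The state is a dict: "time": time; "joints": joint angles; "dq": joint speeds; "effort": joint torques, N m; "tool_pos": TCP position; "ee_rot": TCP orientation; "wrist_force": force on the tool from outside, world axes, zero at the start; "moment": the same for the moment, N m; "finger_gap": finger opening in m.
Only numpy, scipy, OpenCV 4.12 (cv2) and the standard library are available. Lean on these libraries where they do the work, as an engineer would, in place of code of your own. Each camera call takes 0.05 s, during which the arm holds its last target.

## Working session

There is one attempt and no reset: what is moved stays moved. The work goes in short steps, Python scripts to look and compute and a tool call to move; the robot and the scene stay as the last step left them, time stands still between calls to the robot, and variables do not carry over. Pictures are saved under pics/ and viewed, and the job is handed in when it is done.

Besides the shell and the picture viewer there is one more tool, called after "Request:" as name([rows], argument=value, ...), one row to a line, values as JSON. play_rows: Moves the arm, as the interface text tells. Its arguments: {"type":"object","properties":{"commands":{"type":"array","items":{"type":"array","items":{"type":"number"}}},"gripper":{"type":"number"},"squeeze":{"type":"number"}},"required":["commands"]}

```bash
ls; mkdir -p pics; cat > h.py <<'E'
from workcell import *
import numpy as np, cv2
from scipy.spatial.transform import Rotation as R
def cam(n):
    i=camera_info(n); return i
def rot(i):
    o=np.array(i["orientation"],float)
    return o if o.shape==(3,3) else R.from_euler('xyz',o,degrees=True).as_matrix()
def pts(n,depth,uv):
    i=cam(n); uv=np.asarray(uv,float).reshape(-1,2)
    K=np.array([[i['fx'],0,i['cx']],[0,i['fy'],i['cy']],[0,0,1]])
    x=cv2.undistortPoints(uv.reshape(-1,1,2),K,np.array(i['dist'],float)).reshape(-1,2)
    d=depth[uv[:,1].astype(int),uv[:,0].astype(int)]
    c=np.c_[x[:,0]*d,-x[:,1]*d,-d]
    return c@rot(i).T+np.array(i['eye'])
E
python3 - <<'E'
from h import *
for n in("top","side"):
    p,d=capture(n); cv2.imwrite(f"pics/{n}0.png",p); np.save(f"{n}0.npy",d); print(camera_info(n))
print(sense())
E
```

```text
pics
{'fx': 454.2723419727132, 'fy': 454.2723419727132, 'cx': 280.51187311196134, 'cy': 210.64680621532423, 'dist': array([0.00444587, 0.        , 0.        , 0.        , 0.        ]), 'eye': array([ 0.45062041, -0.0405634 ,  1.21570583]), 'orientation': array([  4.51271284,   0.41941217, -90.92373194])}
{'fx': 490.1273166187596, 'fy': 490.1273166187596, 'cx': 278.7041223751892, 'cy': 207.88818840773038, 'dist': array([0.03528896, 0.        , 0.        , 0.        , 0.        ]), 'eye': array([ 0.08489745, -0.6345583 ,  0.98353655]), 'orientation': array([ 41.50149539,   0.64951063, -37.14514422])}
{'time': 0.1, 'joints': array([ 6.34508953e+01,  2.01212364e+01,  9.46757968e+01,  2.37839911e-03,
        6.52655906e+01, -4.84768338e+00]), 'dq': array([ 0.00281612, -0.06056792, -0.01980511,  0.02248658,  0.03723367,
        0.01288861]), 'effort': array([ 8.04784995e-04, -5.06823277e+01, -2.91872960e+01, -1.71304969e-04,
        2.63398011e-03, -3.94186247e-05]), 'tool_pos': array([0.20320148, 0.51074332, 0.23079572]), 'ee_rot': array([-1.79937783e+02, -7.44354232e-03,  1.58297578e+02]), 'wrist_force': array([-1.30752532, -1.22718228,  0.70641919]), 'moment': array([-0.0274388 , -0.01809962, -0.01456056]), 'finger_gap': 0.08545172633715244}
```

View pics/top0.png

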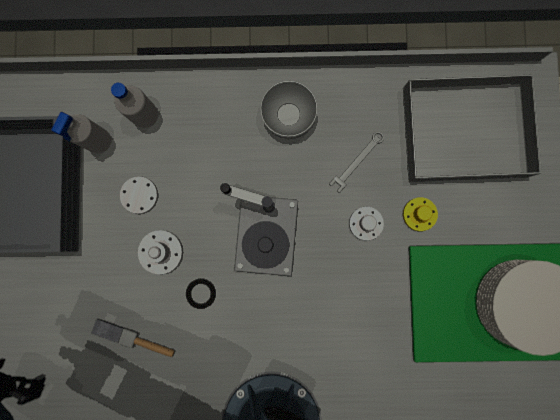

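View pics/side0.png

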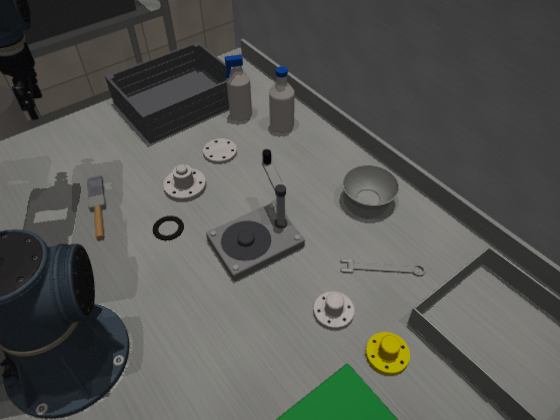

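```bash
python3 - <<'E'
from h import *
for n in("top","side"):
    d=np.load(f"{n}0.npy")
    for t in("riser","cap","cleanout","keeper_knob","wrench","blank","gasket"):
        for s in silhouettes(n,t):
            if s['p']<.2: continue
            m=s['region']; v,u=np.nonzero(m); P=pts(n,d,np.c_[u,v]); P=P[d[v,u]>0]
            print(n,t,round(s['p'],2),np.round(s['bbox']),len(P),np.round(np.median(P,0),3),np.round(np.percentile(P,[2,98],axis=0),3).tolist())
print(sense()['time'])
E
```

```text
top riser 0.62 [162. 254.  44.  44.] 1531 [0.442 0.28  0.017] [[0.39, 0.235, 0.01], [0.494, 0.339, 0.073]]
top cap 0.78 [420. 213.  33.  35.] 890 [ 0.529 -0.397  0.015] [[0.493, -0.442, 0.01], [0.57, -0.36, 0.053]]
top cap 0.58 [368. 223.  35.  31.] 872 [ 0.507 -0.254  0.015] [[0.469, -0.299, 0.009], [0.546, -0.218, 0.053]]
top cleanout 0.67 [258. 232.  79.  92.] 4714 [0.488 0.01  0.031] [[0.385, -0.068, 0.025], [0.585, 0.087, 0.162]]
top keeper_knob 0.83 [247. 195.  47.  26.] 422 [0.571 0.042 0.155] [[0.55, -0.01, 0.151], [0.588, 0.096, 0.19]]
top wrench 0.63 [352. 163.  51.  55.] 391 [ 0.668 -0.232  0.007] [[0.607, -0.297, 0.002], [0.741, -0.172, 0.012]]
top blank 0.84 [139. 194.  40.  37.] 1126 [0.594 0.346 0.012] [[0.549, 0.3, 0.001], [0.64, 0.392, 0.017]]
top gasket 0.9 [200. 294.  29.  33.] 511 [0.334 0.18  0.006] [[0.293, 0.144, -0.003], [0.371, 0.217, 0.011]]
side riser 0.56 [184. 183.  43.  39.] 1178 [0.433 0.272 0.02 ] [[0.388, 0.233, 0.005], [0.492, 0.331, 0.075]]
side cap 0.96 [389. 354.  45.  43.] 1496 [ 0.523 -0.408  0.016] [[0.489, -0.444, 0.003], [0.572, -0.363, 0.053]]
side cap 0.95 [334. 311.  39.  36.] 1240 [ 0.499 -0.266  0.016] [[0.465, -0.301, 0.003], [0.548, -0.218, 0.053]]
side cleanout 0.59 [256. 216. 101. 135.] 4992 [ 0.488 -0.004  0.033] [[0.382, -0.072, 0.009], [0.584, 0.088, 0.167]]
side keeper_knob 0.84 [275. 171.  22.  42.] 470 [0.575 0.055 0.158] [[0.545, -0.012, 0.15], [0.596, 0.1, 0.191]]
side wrench 0.63 [384. 265.  88.  17.] 684 [ 0.679 -0.243  0.008] [[0.604, -0.312, 0.0], [0.754, -0.174, 0.013]]
side blank 0.67 [219. 149.  31.  22.] 690 [0.594 0.343 0.014] [[0.549, 0.3, 0.003], [0.642, 0.392, 0.018]]
side gasket 0.89 [169. 227.  32.  27.] 353 [0.333 0.181 0.008] [[0.297, 0.145, 0.004], [0.368, 0.22, 0.012]]
0.8
```

```bash
cat >> h.py <<'E'
from scipy.optimize import least_squares
def ray(n,uv,z):
    i=cam(n); uv=np.asarray(uv,float).reshape(-1,2)
    K=np.array([[i['fx'],0,i['cx']],[0,i['fy'],i['cy']],[0,0,1]])
    x=cv2.undistortPoints(uv.reshape(-1,1,2),K,np.array(i['dist'],float)).reshape(-1,2)
    c=np.c_[x[:,0],-x[:,1],-np.ones(len(x))]@rot(i).T; e=np.array(i['eye'])
    return e+c*((z-e[2])/c[:,2])[:,None]
def allP(n,d):
    v,u=np.mgrid[0:420,0:560]; return pts(n,d,np.c_[u.ravel(),v.ravel()]).reshape(420,560,3)
def disk(n,d,c,zlo,ztop,rad,rmax):
    P=allP(n,d); m=(P[...,2]>zlo)&(P[...,2]<ztop+.06)&(np.hypot(P[...,0]-c[0],P[...,1]-c[1])<rmax)&(d>0)
    m=m.astype(np.uint8); k,lab,st,_=cv2.connectedComponentsWithStats(m)
    if k<2: return None
    m=(lab==1+np.argmax(st[1:,4])).astype(np.uint8)
    # subpixel-ish: upscale
    M=cv2.resize(m*1.0,None,fx=4,fy=4,interpolation=cv2.INTER_LINEAR)
    cs,_=cv2.findContours((M>.5).astype(np.uint8),cv2.RETR_EXTERNAL,cv2.CHAIN_APPROX_NONE)
    q=max(cs,key=len).reshape(-1,2)/4.-.375
    W=ray(n,q,ztop)
    f=lambda p:np.hypot(W[:,0]-p[0],W[:,1]-p[1])-p[2]
    a=least_squares(f,[*c,rad],loss='soft_l1',f_scale=.002)
    g=lambda p:np.hypot(W[:,0]-p[0],W[:,1]-p[1])-rad
    b=least_squares(g,c,loss='soft_l1',f_scale=.002)
    return np.round(a.x,4),np.round(b.x,4),round(np.sqrt(np.mean(g(b.x)**2)),4)
E
python3 - <<'E'
from h import *
for n in("top","side"):
    d=np.load(f"{n}0.npy"); 
    for nm,c,zl,zt,r,rm in(("riserflange",(.44,.285),.012,.016,.058,.085),("riserhub",(.44,.285),.052,.060,.026,.05),
      ("capfl",(.507,-.257),.010,.014,.045,.07),("capgrip",(.507,-.257),.044,.050,.02,.04),("spig",(.46,.005),.038,.0425,.0195,.04)):
        print(n,nm,*disk(n,d,c,zl,zt,r,rm))
    P=allP(n,d); 
    for zl,zh in((.17,.2),(.145,.17)):
        m=(P[...,2]>zl)&(P[...,2]<zh)&(np.hypot(P[...,0]-.57,P[...,1]-.04)<.12)
        print(zl,m.sum(),P[m].mean(0).round(4)); Q=P[m]
        if zl>.16:
            for s in (Q[:,1]>.04,Q[:,1]<.04): print('  ',s.sum(),Q[s].mean(0).round(4),Q[s].min(0).round(3),Q[s].max(0).round(3))
    c=(.445,.285); m=(np.hypot(P[...,0]-.36,P[...,1]-.0)<.03)&(P[...,2]<.02); print('bench z',P[m][:,2].mean(),P[m][:,2].std())
    p=cv2.imread(f"pics/{n}0.png"); x,y=((195,165) if n=="top" else (195,135)); cv2.imwrite(f"pics/{n}0z.png",cv2.resize(p[y:y+130,x:x+130],None,fx=4.6,fy=4.6,interpolation=cv2.INTER_CUBIC))
E
```

```text
top riserflange [0.4424 0.2873 0.0576] [0.4424 0.2873] 0.0009
top riserhub [0.4424 0.2867 0.0262] [0.4424 0.2867] 0.0007
top capfl [ 0.509  -0.2593  0.0445] [ 0.509  -0.2593] 0.001
top capgrip [ 0.5092 -0.2586  0.0199] [ 0.5092 -0.2586] 0.0006
top spig [0.4574 0.0083 0.0198] [0.4574 0.0083] 0.0007
0.17 79 [0.5869 0.0923 0.1867]
   79 [0.5869 0.0923 0.1867] [0.577 0.082 0.173] [0.598 0.103 0.194]<stdin>:12: RuntimeWarning: Mean of empty slice.
  ret = um.true_divide(
Traceback (most recent call last):
ValueError: zero-size array to reduction operation minimum which has no identity
```

```bash
python3 - <<'E'
import cv2,numpy as np
a=cv2.imread('pics/top0z.png');b=cv2.imread('pics/side0z.png')
cv2.imwrite('pics/both0.png',cv2.resize(np.hstack([a,b]),(800,400)))
E
```

```text
[ WARN:0@0.021] global loadsave.cpp:275 findDecoder imread_('pics/top0z.png'): can't open/read file: check file path/integrity
[ WARN:0@0.022] global loadsave.cpp:275 findDecoder imread_('pics/side0z.png'): can't open/read file: check file path/integrity
Traceback (most recent call last):
cv2.error: OpenCV(4.12.0) :-1: error: (-5:Bad argument) in function 'resize'
> Overload resolution failed:
>  - src data type = object is not supported
>  - Expected Ptr<cv::UMat> for argument 'src'
```

```bash
python3 - <<'E'
from h import *
ims=[]
for n in("top","side"):
    d=np.load(f"{n}0.npy"); 
    for nm,c,zl,zt,r,rm in(("riserflange",(.44,.285),.012,.016,.058,.085),("riserhub",(.44,.285),.052,.060,.026,.05),
      ("capfl",(.507,-.257),.010,.014,.045,.07),("capgrip",(.507,-.257),.044,.050,.02,.04),("spig",(.46,.008),.038,.0425,.0195,.04)):
        if n=="side":print(n,nm,*disk(n,d,c,zl,zt,r,rm))
    P=allP(n,d); 
    for k,zl,zh,c in(('knob',.184,.2,(.587,.09)),('post',.15,.176,(.56,0)),):
        m=(P[...,2]>zl)&(P[...,2]<zh)&(np.hypot(P[...,0]-c[0],P[...,1]-c[1])<.03)
        Q=P[m]; print(n,k,len(Q),Q.mean(0).round(4),Q.min(0).round(3),Q.max(0).round(3))
    m=(P[...,2]>.025)&(P[...,2]<.035)&(np.hypot(P[...,0]-.48,P[...,1])<.13)
    Q=P[m][:,:2].astype(np.float32); print(n,'block',cv2.minAreaRect(Q))
    m=(np.hypot(P[...,0]-.36,P[...,1]-.0)<.03)&(P[...,2]<.02); print('bench z',P[m][:,2].mean(),P[m][:,2].std())
    p=cv2.imread(f"pics/{n}0.png"); x,y=((195,165) if n=="top" else (195,135)); ims.append(cv2.resize(p[y:y+130,x:x+130],(400,400),interpolation=cv2.INTER_CUBIC))
cv2.imwrite('pics/both0.png',np.hstack(ims))
E
```

```text
top knob 67 [0.5879 0.0928 0.188 ] [0.579 0.082 0.184] [0.598 0.103 0.194]
top post 189 [0.5599 0.0074 0.1568] [ 0.544 -0.015  0.15 ] [0.577 0.03  0.164]
top block ((0.4821794629096985, 0.005752332508563995), (0.14988988637924194, 0.19979271292686462), 84.0333251953125)
bench z 0.0005196228905146705 0.0024141181571413037
side riserflange [0.4436 0.2907 0.0601] [0.4434 0.2901] 0.0066
side riserhub [0.4419 0.2879 0.0291] [0.4417 0.2871] 0.0039
side capfl [ 0.5079 -0.2585  0.0453] [ 0.5079 -0.2586] 0.0009
side capgrip [ 0.5071 -0.2595  0.0205] [ 0.5072 -0.2596] 0.0012
side spig [0.4571 0.0095 0.0209] [0.4571 0.0095] 0.0017
side knob 57 [0.5863 0.0925 0.1893] [0.577 0.084 0.184] [0.598 0.104 0.194]
side post 156 [0.5573 0.0045 0.1583] [ 0.544 -0.014  0.15 ] [0.576 0.029 0.165]
side block ((0.48203450441360474, 0.008154995739459991), (0.15501609444618225, 0.2000557780265808), 84.37672424316406)
bench z 0.002809021523434716 0.0029394061126498004
```

View pics/both0.png

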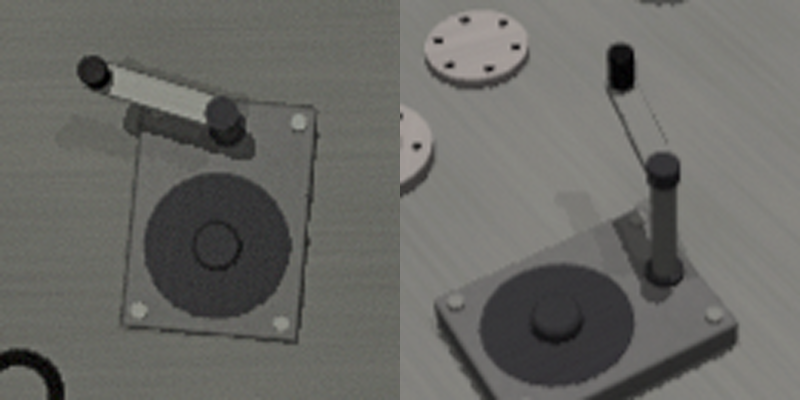

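```bash
cat >> h.py <<'E'
def delta(t,yaw=None):
    s=sense(); Rm=R.from_euler('xyz',s['ee_rot'],degrees=True).as_matrix()
    v=Rm.T@(np.array(t)-s['tool_pos'])*1000
    w=0 if yaw is None else np.radians((s['ee_rot'][2]-yaw+180)%360-180)
    print('t',round(s['time'],2),'pos',s['tool_pos'].round(4),'rpy',s['ee_rot'].round(2),'-> tool mm',v.round(1),'twist',round(w,3),'F',s['wrist_force'].round(1),'gap',round(s['finger_gap'],4),'j6',s['joints'][5].round(1))
E
python3 -c "
from h import *
delta((.4424,.287,.13))"
```

```text
t 0.8 pos [0.2034 0.511  0.2313] rpy [180.   -0.  158.3] -> tool mm [-305.  -119.8  101.3] twist 0 F [ 0.3 -0.1  0.4] gap 0.0856 j6 -4.8
```

Request:
play_rows([
  [-30, -12, 10, 0],
  [-30, -12, 10, 0],
  [-30, -12, 10, 0],
  [-30, -12, 10, 0],
  [-30, -12, 10, 0],
  [-30, -12, 10, 0],
  [-30, -12, 10, 0],
  [-30, -12, 10, 0],
  [-30, -12, 10, 0],
  [-30, -12, 10, 0],
], gripper=0)

```text
time: 1.63
tool_pos: [0.4452, 0.2847, 0.1298]
ee_rot: [179.5, 0.1, 158.8]
wrist_force: [0.1, 0.9, 0.6]
finger_gap: 0.0852
```

```bash
python3 -c "
from h import *
delta((.4424,.287,.13))"
```

```text
t 1.63 pos [0.4452 0.2847 0.1298] rpy [1.7951e+02 9.0000e-02 1.5882e+02] -> tool mm [ 3.4  1.1 -0.2] twist 0 F [0.1 0.9 0.6] gap 0.0852 j6 -41.6
```

Request:
play_rows([
  [3, 1, 0, 0],
  [0, 0, 0, 0],
  [0, 0, 0, 0],
])

```text
time: 1.88
tool_pos: [0.4462, 0.2821, 0.1277]
ee_rot: [179.6, 0.0, 158.4]
wrist_force: [0.5, -0.3, 0.6]
finger_gap: 0.0854
```

```bash
python3 -c "
from h import *
delta((.4424,.287,.026))"
```

```text
t 1.88 pos [0.4462 0.2821 0.1277] rpy [1.7963e+02 4.0000e-02 1.5845e+02] -> tool mm [  5.4   2.6 101.7] twist 0 F [ 0.5 -0.3  0.6] gap 0.0854 j6 -41.5
```

Request:
play_rows([
  [3, 1, 10, 0],
  [2, 1, 15, 0],
  [1, 0, 17, 0],
  [0, 0, 17, 0],
  [0, 0, 15, 0],
  [0, 0, 10, 0],
  [0, 0, 6, 0],
  [0, 0, 3, 0],
  [0, 0, 0, 0],
])

```text
time: 2.63
tool_pos: [0.4368, 0.2939, 0.0303]
ee_rot: [179.4, 0.2, 159.0]
wrist_force: [0.0, 0.1, -0.7]
finger_gap: 0.0853
```

```bash
python3 -c "
from h import *
delta((.4424,.287,.026))"
```

```text
t 2.63 pos [0.4368 0.2939 0.0303] rpy [179.41   0.18 159.01] -> tool mm [-7.6 -4.5  4.3] twist 0 F [ 0.   0.1 -0.7] gap 0.0853 j6 -40.6
```

Request:
play_rows([
  [0, 0, 0, 0],
  [0, 0, 0, 0],
])

```text
time: 2.8
tool_pos: [0.4371, 0.2944, 0.031]
ee_rot: [179.4, 0.2, 159.0]
wrist_force: [0.6, -0.9, -1.1]
finger_gap: 0.0855
```

```bash
python3 -c "
from h import *
delta((.4424,.287,.026));print(sense()['dq'])"
```

```text
t 2.8 pos [0.4371 0.2944 0.031 ] rpy [179.36   0.23 159.04] -> tool mm [-7.6 -5.1  5. ] twist 0 F [ 0.6 -0.9 -1.1] gap 0.0855 j6 -40.6
[ 0.05814281 -0.56709857 -0.25581496 -0.00798802  0.19616346 -0.07109244]
```

Request:
play_rows([
  [-4, -3, 2, 0],
  [-3, -2, 2, 0],
  [0, 0, 0, 0],
  [0, 0, 0, 0],
])

```text
time: 3.13
tool_pos: [0.4435, 0.2868, 0.0284]
ee_rot: [179.2, 0.4, 159.0]
wrist_force: [-0.2, 0.5, -0.1]
finger_gap: 0.0854
```

```bash
python3 -c "
from h import *
delta((.4424,.287,.026));print(sense()['dq'])"
```

```text
t 3.13 pos [0.4435 0.2868 0.0284] rpy [179.22   0.35 159.02] -> tool mm [ 1.1 -0.3  2.4] twist 0 F [-0.2  0.5 -0.1] gap 0.0854 j6 -41.6
[-0.64869175 -0.05855128  0.05061838  0.01076833 -0.04706885 -0.2663439 ]
```

Request:
play_rows([
  [0, 0, 0, 0],
  [0, 0, 0, 0],
  [0, 0, 0, 0],
  [0, 0, 0, 0],
  [0, 0, 0, 0],
  [0, 0, 0, 0],
], gripper=255, squeeze=50)

```text
time: 3.63
tool_pos: [0.4441, 0.2869, 0.0291]
ee_rot: [179.2, 0.4, 159.0]
wrist_force: [0.7, 0.3, 0.4]
finger_gap: 0.0507
```

```bash
python3 - <<'E'
from h import *
delta((.4424,.287,.026));print(sense()['dq'].round(2))
ims=[]
for n in("top","side"):
    p,d=capture(n);np.save(f"{n}1.npy",d); print(n,*disk(n,d,(.443,.287),.012,.016,.058,.085)); 
    x,y=((100,190) if n=="top" else (120,120)); ims.append(cv2.resize(p[y:y+130,x:x+130],(400,400),interpolation=cv2.INTER_CUBIC))
cv2.imwrite('pics/both1.png',np.hstack(ims))
E
```

```text
t 3.63 pos [0.4441 0.2869 0.0291] rpy [179.17   0.4  159.  ] -> tool mm [ 1.6 -0.5  3.1] twist 0 F [0.7 0.3 0.4] gap 0.0507 j6 -41.6
[-0.04 -0.01  0.04  0.01  0.03  0.11]
top [0.4481 0.2738 0.0455] [0.4421 0.2909] 0.017
side [0.4421 0.2863 0.058 ] [0.442  0.2863] 0.0143
```

View pics/both1.png

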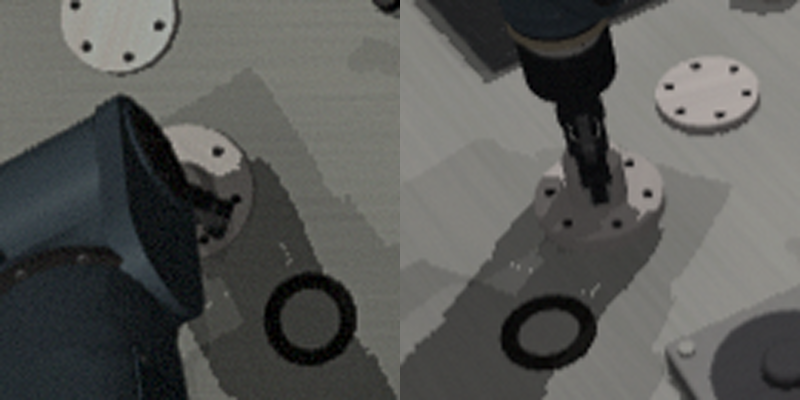

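Request:
play_rows([
  [0, 0, -4, 0],
  [0, 0, -8, 0],
  [0, 0, -12, 0],
  [0, 0, -12, 0],
  [0, 0, -12, 0],
  [0, 0, -10, 0],
  [0, 0, -6, 0],
  [0, 0, -3, 0],
  [0, 0, 0, 0],
  [0, 0, 0, 0],
])

```text
time: 4.57
tool_pos: [0.4404, 0.285, 0.0996]
ee_rot: [179.5, 0.1, 159.0]
wrist_force: [0.7, 0.3, -4.2]
finger_gap: 0.0508
```

```bash
python3 - <<'E'
from h import *
delta((.459,.0083,.095))
E
```

```text
t 4.57 pos [0.4404 0.285  0.0996] rpy [1.7945e+02 1.2000e-01 1.5900e+02] -> tool mm [-116.5 -251.7    2.4] twist 0 F [ 0.7  0.3 -4.2] gap 0.0508 j6 -41.6
```

Request:
play_rows([
  [-4, -9, 0, 0],
  [-8, -17, 0, 0],
  [-9, -20, 0, 0],
  [-9, -20, 0, 0],
  [-9, -20, 0, 0],
  [-9, -20, 0, 0],
  [-9, -20, 0, 0],
  [-9, -20, 0, 0],
  [-6, -13, 0, 0],
  [-4, -9, 0, 0],
])

```text
time: 5.4
tool_pos: [0.4474, 0.0895, 0.093]
ee_rot: [179.8, -0.3, 159.2]
wrist_force: [0.2, 0.8, -4.4]
finger_gap: 0.0507
```

```bash
python3 - <<'E'
from h import *
delta((.459,.0083,.095))
E
```

```text
t 5.4 pos [0.4474 0.0895 0.093 ] rpy [179.75  -0.28 159.24] -> tool mm [-39.6 -71.8  -2.5] twist 0 F [ 0.2  0.8 -4.4] gap 0.0507 j6 -64.4
```

Request:
play_rows([
  [-6, -10, -1, 0],
  [-7, -13, -1, 0],
  [-7, -13, -1, 0],
  [-7, -13, -1, 0],
  [-5, -9, 0, 0],
  [-3, -6, 0, 0],
  [-1, -2, 0, 0],
  [0, 0, 0, 0],
  [0, 0, 0, 0],
])

```text
time: 6.15
tool_pos: [0.454, 0.0061, 0.0931]
ee_rot: [179.9, -0.7, 159.0]
wrist_force: [0.3, -0.3, -5.1]
finger_gap: 0.0511
```

```bash
python3 - <<'E'
from h import *
delta((.459,.0083,.095))
E
```

```text
t 6.15 pos [0.454  0.0061 0.0931] rpy [179.92  -0.68 158.98] -> tool mm [-3.9  3.8 -1.9] twist 0 F [ 0.3 -0.3 -5.1] gap 0.0511 j6 -74.5
```

```bash
cat >> h.py <<'E'
def held(g_pos,g_rpy,base,target):
    s=sense(); Rg=R.from_euler('xyz',g_rpy,degrees=True).as_matrix(); Rn=R.from_euler('xyz',s['ee_rot'],degrees=True).as_matrix()
    b=s['tool_pos']+Rn@Rg.T@(np.array(base)-np.array(g_pos)); a=Rn@Rg.T@[0,0,1]
    v=Rn.T@(np.array(target)-b)*1000
    print('t',round(s['time'],2),'base',b.round(4),'tiltdeg',np.degrees(a[:2]).round(2),'-> tool mm',v.round(1),'F',s['wrist_force'].round(1),'M',s['moment'].round(2),'gap',round(s['finger_gap'],4),'rpy',s['ee_rot'].round(2))
RIS=((.4441,.2869,.0291),(179.17,.4,159.0),(.4424,.2868,0))
E
python3 - <<'E'
from h import *
held(*RIS,(.4574,.0085,.05))
E
```

```text
t 6.15 base [0.4516 0.0059 0.0641] tiltdeg [1.28 0.31] -> tool mm [-4.6  4.5 14. ] F [ 0.3 -0.3 -5.1] M [ 0.01 -0.02  0.01] gap 0.0511 rpy [179.92  -0.68 158.98]
```

Request:
play_rows([
  [-2, 2, 0, 0],
  [-2, 2, 1, 0],
  [0, 0, 3, 0],
  [0, 0, 3, 0],
  [0, 0, 2, 0],
  [0, 0, 0, 0],
  [0, 0, 0, 0],
])

```text
time: 6.73
tool_pos: [0.4593, 0.011, 0.0827]
ee_rot: [179.9, -0.7, 159.2]
wrist_force: [0.0, -0.4, -6.3]
finger_gap: 0.0507
```

```bash
python3 - <<'E'
from h import *
held(*RIS,(.4574,.0085,.045))
ims=[]
for n in("top","side"):
    p,d=capture(n);np.save(f"{n}2.npy",d)
    x,y=((195,165) if n=="top" else (195,155)); ims.append(cv2.resize(p[y:y+130,x:x+130],(400,400),interpolation=cv2.INTER_CUBIC))
cv2.imwrite('pics/both2.png',np.hstack(ims))
for n in("top","side"):
    d=np.load(f"{n}2.npy");print(disk(n,d,(.4574,.0085),.062,.066,.058,.08))
E
```

```text
t 6.73 base [0.4569 0.0107 0.0536] tiltdeg [1.32 0.29] -> tool mm [-1.4 -1.9  8.6] F [ 0.  -0.4 -6.3] M [-0.01 -0.05  0.06] gap 0.0507 rpy [179.91  -0.72 159.17]
(array([ 0.6761, 12.9999, 13.0327]), array([0.4681, 0.0263]), np.float64(0.001))
(array([0.4555, 0.0118, 0.0579]), array([0.4555, 0.0119]), np.float64(0.017))
```

View pics/both2.png

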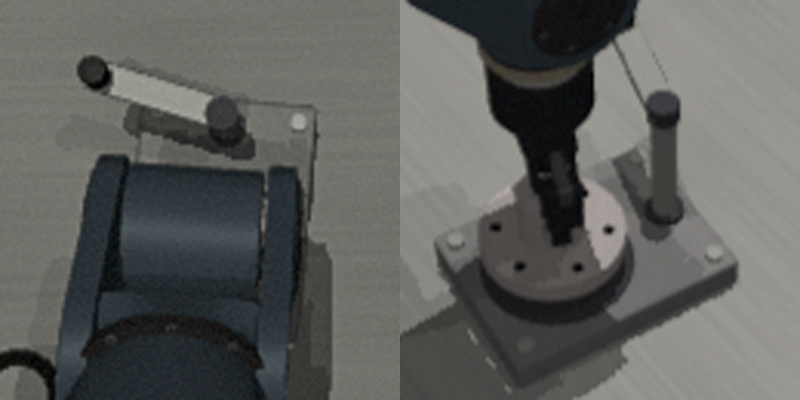

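Request:
play_rows([
  [-1, -2, 1, 0],
  [0, 0, 2, 0],
  [0, 0, 2, 0],
  [0, 0, 0, 0],
])

```text
time: 7.17
tool_pos: [0.4597, 0.0083, 0.0777]
ee_rot: [179.9, -0.7, 159.1]
wrist_force: [-0.6, -0.2, -4.2]
finger_gap: 0.0508
```

```bash
python3 - <<'E'
from h import *
held(*RIS,(.4574,.0085,.040))
E
```

```text
t 7.17 base [0.4574 0.0081 0.0486] tiltdeg [1.26 0.3 ] -> tool mm [0.  0.4 8.6] F [-0.6 -0.2 -4.2] M [-0.03  0.   -0.03] gap 0.0508 rpy [179.9   -0.67 159.15]
```

Request:
play_rows([
  [0, 0, 2, 0],
  [0, 0, 2, 0],
  [0, 0, 2, 0],
  [0, 0, 1, 0],
  [0, 0, 0, 0],
])

```text
time: 7.58
tool_pos: [0.4595, 0.0083, 0.0697]
ee_rot: [179.9, -0.7, 159.1]
wrist_force: [-0.5, 0.2, -4.3]
finger_gap: 0.0508
```

```bash
python3 - <<'E'
from h import *
held(*RIS,(.4574,.0085,.030))
E
```

```text
t 7.58 base [0.4572 0.0081 0.0407] tiltdeg [1.28 0.3 ] -> tool mm [-0.2  0.5 10.7] F [-0.5  0.2 -4.3] M [ 0.01 -0.02 -0.06] gap 0.0508 rpy [179.9   -0.69 159.14]
```

Request:
play_rows([
  [0, 0, 2, 0],
  [0, 0, 2, 0],
  [0, 0, 1.5, 0],
  [0, 0, 1, 0],
  [0, 0, 0, 0],
])

```text
time: 8.0
tool_pos: [0.4595, 0.0084, 0.0625]
ee_rot: [179.9, -0.7, 159.1]
wrist_force: [-0.6, -0.8, -4.2]
finger_gap: 0.0507
```

```bash
python3 - <<'E'
from h import *
held(*RIS,(.4574,.0085,.030))
E
```

```text
t 8.0 base [0.4572 0.0081 0.0335] tiltdeg [1.27 0.3 ] -> tool mm [-0.1  0.4  3.5] F [-0.6 -0.8 -4.2] M [ 0.01 -0.05 -0.06] gap 0.0507 rpy [179.9   -0.68 159.14]
```

Request:
play_rows([
  [0, 0, 1, 0],
  [0, 0, 0.8, 0],
  [0, 0, 0.5, 0],
  [0, 0, 0, 0],
])

```text
time: 8.33
tool_pos: [0.4595, 0.0084, 0.0602]
ee_rot: [179.9, -0.7, 159.1]
wrist_force: [-0.7, -0.3, -1.8]
finger_gap: 0.0506
```

```bash
python3 - <<'E'
from h import *
held(*RIS,(.4574,.0085,.030))
E
```

```text
t 8.33 base [0.4572 0.0082 0.0311] tiltdeg [1.27 0.3 ] -> tool mm [-0.1  0.4  1.1] F [-0.7 -0.3 -1.8] M [0.03 0.03 0.02] gap 0.0506 rpy [179.9   -0.68 159.14]
```

Request:
play_rows([
  [0, 0, 0.5, 0],
  [0, 0, 0.3, 0],
  [0, 0, 0, 0],
])

```text
time: 8.58
tool_pos: [0.4595, 0.0084, 0.0601]
ee_rot: [179.9, -0.7, 159.2]
wrist_force: [-1.5, -0.6, -1.5]
finger_gap: 0.0506
```

```bash
python3 - <<'E'
from h import *
held(*RIS,(.4574,.0085,.030))
E
```

```text
t 8.58 base [0.4572 0.0082 0.0311] tiltdeg [1.25 0.3 ] -> tool mm [-0.1  0.4  1.1] F [-1.5 -0.6 -1.5] M [ 0.03  0.04 -0.  ] gap 0.0506 rpy [179.89  -0.66 159.15]
```

Contact as expected from the slight tilt; a bit more, then release.

Request:
play_rows([
  [0, 0, 1, 0],
  [0, 0, 1, 0],
  [0, 0, 0, 0],
])

```text
time: 8.83
tool_pos: [0.4597, 0.0082, 0.0595]
ee_rot: [179.9, -0.6, 159.2]
wrist_force: [0.2, 0.5, -0.9]
finger_gap: 0.0507
```

```bash
python3 - <<'E'
from h import *
held(*RIS,(.4574,.0085,.030))
E
```

```text
t 8.83 base [0.4574 0.0079 0.0304] tiltdeg [1.2  0.32] -> tool mm [0.2 0.5 0.4] F [ 0.2  0.5 -0.9] M [ 0.05 -0.    0.02] gap 0.0507 rpy [179.89  -0.61 159.16]
```

Seated within the tilt allowance. Release slowly.

Request:
play_rows([
  [0, 0, 0, 0],
  [0, 0, 0, 0],
  [0, 0, 0, 0],
  [0, 0, 0, 0],
  [0, 0, 0, 0],
], gripper=60, squeeze=20)

```text
time: 9.25
tool_pos: [0.4611, 0.0081, 0.0599]
ee_rot: [179.8, -0.4, 159.2]
wrist_force: [-0.3, 0.1, -0.3]
finger_gap: 0.0648
```

Request:
play_rows([
  [0, 0, 0, 0],
  [0, 0, 0, 0],
  [0, 0, -5, 0],
  [0, 0, -12, 0],
  [0, 0, -18, 0],
  [0, 0, -20, 0],
  [0, 0, -20, 0],
  [0, 0, -20, 0],
  [0, 0, -10, 0],
  [0, 0, 0, 0],
], gripper=0)

```text
time: 10.08
tool_pos: [0.4609, 0.0076, 0.1709]
ee_rot: [179.9, -0.6, 159.2]
wrist_force: [-0.9, 0.8, 0.4]
finger_gap: 0.0853
```

```bash
python3 - <<'E'
from h import *
delta((.509,-.259,.18))
E
```

```text
t 10.08 pos [0.4609 0.0076 0.1709] rpy [179.88  -0.56 159.16] -> tool mm [-139.7 -232.1  -10.9] twist 0 F [-0.9  0.8  0.4] gap 0.0853 j6 -74.3
```

Request:
play_rows([
  [-6, -10, 0, 0],
  [-12, -20, 0, 0],
  [-14, -24, 0, 0],
  [-14, -24, 0, 0],
  [-14, -24, 0, 0],
  [-14, -24, 0, 0],
  [-14, -24, 0, 0],
  [-14, -24, 0, 0],
  [-10, -17, 0, 0],
  [-6, -9, 0, 0],
])

```text
time: 10.92
tool_pos: [0.4979, -0.2351, 0.1621]
ee_rot: [179.9, -1.0, 159.4]
wrist_force: [-0.8, 0.8, -0.2]
finger_gap: 0.0856
```

```bash
python3 - <<'E'
from h import *
ims=[]
for n in("top","side"):
    p,d=capture(n);np.save(f"{n}3.npy",d)
    x,y=((195,165) if n=="top" else (195,155)); ims.append(cv2.resize(p[y:y+130,x:x+130],(400,400),interpolation=cv2.INTER_CUBIC))
    for a in(((.4574,.0085),.042,.046,.058,.085),((.4574,.0085),.083,.090,.026,.05),((.509,-.259),.010,.014,.045,.07)): print(n,disk(n,d,*a))
cv2.imwrite('pics/both3.png',np.hstack(ims))
delta((.509,-.259,.13))
E
```

```text
top (array([0.4575, 0.0082, 0.0574]), array([0.4575, 0.0082]), np.float64(0.0011))
top (array([0.4575, 0.0084, 0.0257]), array([0.4575, 0.0084]), np.float64(0.0007))
top (array([ 0.5084, -0.2165,  0.0017]), array([ 0.5069, -0.2614]), np.float64(0.0009))
side (array([0.4581, 0.0107, 0.0594]), array([0.458 , 0.0105]), np.float64(0.0026))
side (array([0.4576, 0.0093, 0.0278]), array([0.4576, 0.0092]), np.float64(0.0023))
side (array([ 0.508 , -0.2583,  0.0452]), array([ 0.508 , -0.2583]), np.float64(0.0008))
t 11.02 pos [ 0.498  -0.2342  0.1621] rpy [179.86  -1.01 159.39] -> tool mm [-19.6 -19.4  31.7] twist 0 F [-0.2  1.1  0.6] gap 0.0855 j6 -99.4
```

View pics/both3.png

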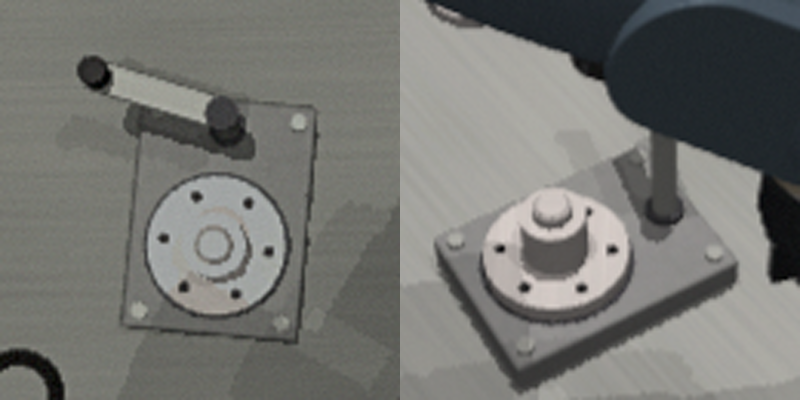

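Request:
play_rows([
  [-6, -6, 5, 0],
  [-7, -7, 8, 0],
  [-4, -4, 8, 0],
  [-1, -1, 6, 0],
  [0, 0, 4, 0],
  [0, 0, 0, 0],
  [0, 0, 0, 0],
])

```text
time: 11.6
tool_pos: [0.5079, -0.2556, 0.1249]
ee_rot: [179.8, -1.3, 159.6]
wrist_force: [-0.3, -0.3, 0.9]
finger_gap: 0.0852
```

```bash
python3 - <<'E'
from h import *
d=np.load("top3.npy");P=allP("top",d)
r=np.hypot(P[...,0]-.4575,P[...,1]-.0083)
for a,b in((.034,.052),(.018,.024),(0,.01)):
    m=(r>a)&(r<b)&(d>0); print(np.median(P[m][:,2]))
delta((.509,-.259,.022))
E
```

```text
0.046435269816612834
0.08984825878830172
0.10248153631192713
t 11.6 pos [ 0.5079 -0.2556  0.1249] rpy [179.78  -1.28 159.57] -> tool mm [ -4.5  -3.2 102.8] twist 0 F [-0.3 -0.3  0.9] gap 0.0852 j6 -100.9
```

Request:
play_rows([
  [-2, -1, 5, 0],
  [-1, -1, 10, 0],
  [0, 0, 12, 0],
  [0, 0, 12, 0],
  [0, 0, 12, 0],
  [0, 0, 10, 0],
  [0, 0, 6, 0],
  [0, 0, 3, 0],
  [0, 0, 0, 0],
])

```text
time: 12.35
tool_pos: [0.5085, -0.2568, 0.0474]
ee_rot: [179.8, -1.3, 159.6]
wrist_force: [0.5, 0.9, 0.6]
finger_gap: 0.0856
```

```bash
python3 - <<'E'
from h import *
delta((.509,-.259,.022))
E
```

```text
t 12.35 pos [ 0.5085 -0.2568  0.0474] rpy [179.77  -1.29 159.64] -> tool mm [-1.9 -2.  25.3] twist 0 F [0.5 0.9 0.6] gap 0.0856 j6 -101.1
```

Request:
play_rows([
  [-1, -1, 5, 0],
  [-0.5, -0.5, 7, 0],
  [0, 0, 6, 0],
  [0, 0, 3, 0],
  [0, 0, 1, 0],
  [0, 0, 0, 0],
])

```text
time: 12.85
tool_pos: [0.5097, -0.2591, 0.024]
ee_rot: [179.8, -1.2, 159.6]
wrist_force: [-0.0, -0.7, 0.0]
finger_gap: 0.0855
```

```bash
python3 - <<'E'
from h import *
delta((.509,-.259,.022))
E
```

```text
t 12.85 pos [ 0.5097 -0.2591  0.024 ] rpy [179.8   -1.16 159.64] -> tool mm [ 0.7 -0.1  2. ] twist 0 F [-0.  -0.7  0. ] gap 0.0855 j6 -101.2
```

Request:
play_rows([
  [0, 0, 2, 0],
  [0, 0, 2, 0],
  [0, 0, 0, 0],
  [0, 0, 0, 0],
])

```text
time: 13.18
tool_pos: [0.5099, -0.2593, 0.0201]
ee_rot: [179.8, -1.1, 159.6]
wrist_force: [-0.6, 0.6, -0.9]
finger_gap: 0.0854
```

Request:
play_rows([
  [0, 0, 0, 0],
  [0, 0, 0, 0],
  [0, 0, 0, 0],
  [0, 0, 0, 0],
  [0, 0, 0, 0],
  [0, 0, 0, 0],
  [0, 0, 0, 0],
], gripper=255, squeeze=40)

```text
time: 13.77
tool_pos: [0.5103, -0.2593, 0.0208]
ee_rot: [179.8, -1.1, 159.6]
wrist_force: [-0.4, 0.0, -0.4]
finger_gap: 0.0392
```

```bash
python3 - <<'E'
from h import *
delta((.509,-.259,.022)); s=sense();print(s['tool_pos'],s['ee_rot'])
p,d=capture("side");np.save(f"side4.npy",d);print(disk("side",d,(.509,-.259),.010,.014,.045,.07))
p,d=capture("top");np.save(f"top4.npy",d);print(disk("top",d,(.509,-.259),.010,.014,.045,.07))
E
```

```text
t 13.77 pos [ 0.5103 -0.2593  0.0208] rpy [179.81  -1.06 159.64] -> tool mm [ 1.3 -0.2 -1.2] twist 0 F [-0.4  0.  -0.4] gap 0.0392 j6 -101.2
[ 0.51028646 -0.25930455  0.02076185] [179.80981835  -1.05503247 159.64245845]
(array([ 0.5046, -0.2567,  0.043 ]), array([ 0.5065, -0.2568]), np.float64(0.0142))
(array([  -7.6078, -113.632 ,  113.7051]), array([ 0.5076, -0.2617]), np.float64(0.0019))
```

Request:
play_rows([
  [0, 0, -4, 0],
  [0, 0, -8, 0],
  [0, 0, -14, 0],
  [0, 0, -18, 0],
  [0, 0, -20, 0],
  [0, 0, -20, 0],
  [0, 0, -20, 0],
  [0, 0, -16, 0],
  [0, 0, -10, 0],
  [0, 0, -5, 0],
])

```text
time: 14.7
tool_pos: [0.5098, -0.2591, 0.1625]
ee_rot: [179.7, -1.5, 159.6]
wrist_force: [0.9, -0.3, -4.3]
finger_gap: 0.0386
```

```bash
cat >> h.py <<'E'
CAP=((.5103,-.2593,.0208),(179.81,-1.055,159.64),(.5090,-.2592,0))
E
python3 - <<'E'
from h import *
held(*CAP,(.4575,.0084,.12))
E
```

```text
t 14.7 base [ 0.5083 -0.2589  0.1417] tiltdeg [ 0.42 -0.25] -> tool mm [140.  232.8  26.6] F [ 0.9 -0.3 -4.3] M [-0.03 -0.08 -0.02] gap 0.0386 rpy [179.72  -1.54 159.64]
```

Request:
play_rows([
  [6, 10, 0, 0],
  [12, 20, 1, 0],
  [14, 24, 1, 0],
  [14, 24, 1, 0],
  [14, 24, 1, 0],
  [14, 24, 1, 0],
  [14, 24, 1, 0],
  [13, 22, 1, 0],
  [8, 14, 0, 0],
  [5, 8, 0, 0],
])

```text
time: 15.53
tool_pos: [0.4617, -0.0247, 0.1537]
ee_rot: [179.8, -2.1, 159.4]
wrist_force: [-0.7, -0.5, -3.6]
finger_gap: 0.0393
```

```bash
python3 - <<'E'
from h import *
held(*CAP,(.4575,.0084,.12))
E
```

```text
t 15.53 base [ 0.46   -0.0245  0.1329] tiltdeg [ 0.99 -0.4 ] -> tool mm [13.4 29.8 13.6] F [-0.7 -0.5 -3.6] M [ 0.03 -0.06  0.  ] gap 0.0393 rpy [179.79  -2.13 159.41]
```

Request:
play_rows([
  [3, 7, 1, 0],
  [3, 7, 1, 0],
  [3, 6, 1, 0],
  [1, 2, 1, 0],
  [0, 0, 1, 0],
  [0, 0, 0, 0],
  [0, 0, 0, 0],
])

```text
time: 16.12
tool_pos: [0.4587, 0.0019, 0.1472]
ee_rot: [179.8, -2.3, 159.4]
wrist_force: [0.3, 0.2, -2.5]
finger_gap: 0.0388
```

```bash
python3 - <<'E'
from h import *
held(*CAP,(.4575,.0084,.11))
E
```

```text
t 16.12 base [0.4569 0.0021 0.1264] tiltdeg [ 1.15 -0.4 ] -> tool mm [ 1.   6.  16.5] F [ 0.3  0.2 -2.5] M [ 0.01 -0.06 -0.  ] gap 0.0388 rpy [179.84  -2.27 159.45]
```

Request:
play_rows([
  [0, 2, 2, 0],
  [0.5, 2, 3, 0],
  [0, 1, 3, 0],
  [0, 0, 3, 0],
  [0, 0, 2, 0],
  [0, 0, 0, 0],
  [0, 0, 0, 0],
])

```text
time: 16.7
tool_pos: [0.4598, 0.0062, 0.1325]
ee_rot: [179.9, -2.3, 159.3]
wrist_force: [-0.0, 0.7, -3.4]
finger_gap: 0.0388
```

```bash
python3 - <<'E'
from h import *
held(*CAP,(.4575,.0084,.10))
p,d=capture("side");np.save("side5.npy",d);print(disk("side",d,(.4575,.0084),.122,.126,.045,.06))
cv2.imwrite('pics/s5.png',cv2.resize(p[135:285,190:340],(600,600),interpolation=cv2.INTER_CUBIC))
E
```

```text
t 16.7 base [0.4581 0.0064 0.1117] tiltdeg [ 1.16 -0.39] -> tool mm [ 0.8  1.6 11.8] F [-0.   0.7 -3.4] M [-0.04 -0.02 -0.03] gap 0.0388 rpy [179.85  -2.28 159.33]
(array([0.4573, 0.0082, 0.0454]), array([0.4571, 0.008 ]), np.float64(0.0163))
```

View pics/s5.png

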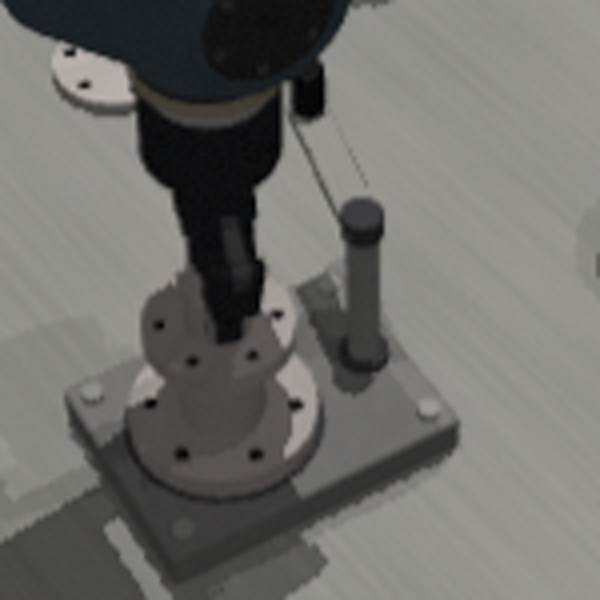

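Request:
play_rows([
  [0.5, 1.2, 2, 0],
  [0, 0, 2, 0],
  [0, 0, 1.5, 0],
  [0, 0, 1, 0],
  [0, 0, 0, 0],
  [0, 0, 0, 0],
])

```text
time: 17.25
tool_pos: [0.4597, 0.0077, 0.1257]
ee_rot: [179.8, -2.2, 159.3]
wrist_force: [0.2, 0.1, -3.8]
finger_gap: 0.0389
```

```bash
python3 - <<'E'
from h import *
held(*CAP,(.4575,.0084,.10))
E
```

```text
t 17.25 base [0.458  0.008  0.1049] tiltdeg [ 1.12 -0.39] -> tool mm [0.4 0.2 4.9] F [ 0.2  0.1 -3.8] M [-0.   -0.01 -0.  ] gap 0.0389 rpy [179.84  -2.24 159.33]
```

Request:
play_rows([
  [0.3, 0, 1.5, 0],
  [0, 0, 1.5, 0],
  [0, 0, 1.5, 0],
  [0, 0, 1.5, 0],
  [0, 0, 0, 0],
])

```text
time: 17.67
tool_pos: [0.4592, 0.0079, 0.1192]
ee_rot: [179.8, -2.2, 159.3]
wrist_force: [0.5, 0.0, -3.9]
finger_gap: 0.0387
```

```bash
python3 - <<'E'
from h import *
held(*CAP,(.4575,.0084,.09))
E
```

```text
t 17.67 base [0.4575 0.0081 0.0984] tiltdeg [ 1.11 -0.39] -> tool mm [-0.2  0.2  8.4] F [ 0.5  0.  -3.9] M [-0.04 -0.04 -0.01] gap 0.0387 rpy [179.84  -2.23 159.32]
```

Request:
play_rows([
  [0, 0, 1.5, 0],
  [0, 0, 1.5, 0],
  [0, 0, 1.5, 0],
  [0, 0, 1, 0],
  [0, 0, 0, 0],
])

```text
time: 18.08
tool_pos: [0.459, 0.008, 0.113]
ee_rot: [179.8, -2.2, 159.3]
wrist_force: [0.2, -0.6, -3.3]
finger_gap: 0.039
```

```bash
python3 - <<'E'
from h import *
held(*CAP,(.4575,.0084,.09))
E
```

```text
t 18.08 base [0.4573 0.0082 0.0923] tiltdeg [ 1.11 -0.39] -> tool mm [-0.2  0.2  2.3] F [ 0.2 -0.6 -3.3] M [ 0.03 -0.07 -0.01] gap 0.039 rpy [179.84  -2.23 159.33]
```

Request:
play_rows([
  [0, 0, 1, 0],
  [0, 0, 0.7, 0],
  [0, 0, 0.4, 0],
  [0, 0, 0, 0],
])

```text
time: 18.42
tool_pos: [0.459, 0.008, 0.1112]
ee_rot: [179.8, -2.2, 159.3]
wrist_force: [-0.5, -0.9, -2.6]
finger_gap: 0.0388
```

```bash
python3 - <<'E'
from h import *
held(*CAP,(.4575,.0084,.09))
E
```

```text
t 18.42 base [0.4573 0.0083 0.0904] tiltdeg [ 1.11 -0.39] -> tool mm [-0.2  0.2  0.4] F [-0.5 -0.9 -2.6] M [-0.09  0.03 -0.02] gap 0.0388 rpy [179.84  -2.23 159.33]
```

Request:
play_rows([
  [0, 0, 0.8, 0],
  [0, 0, 0.5, 0],
  [0, 0, 0, 0],
])

```text
time: 18.67
tool_pos: [0.459, 0.0081, 0.1113]
ee_rot: [179.8, -2.2, 159.3]
wrist_force: [0.1, -0.8, -4.4]
finger_gap: 0.0389
```

```bash
python3 - <<'E'
from h import *
held(*CAP,(.4575,.0084,.09))
E
```

```text
t 18.67 base [0.4573 0.0083 0.0905] tiltdeg [ 1.08 -0.38] -> tool mm [-0.1  0.1  0.5] F [ 0.1 -0.8 -4.4] M [-0.04  0.    0.01] gap 0.0389 rpy [179.84  -2.2  159.34]
```

Request:
play_rows([
  [0, 0, 1, 0],
  [0, 0, 0, 0],
])

```text
time: 18.83
tool_pos: [0.4591, 0.0081, 0.1112]
ee_rot: [179.8, -2.2, 159.3]
wrist_force: [-0.8, -1.5, -3.0]
finger_gap: 0.039
```

Request:
play_rows([
  [0, 0, 0, 0],
  [0, 0, 0, 0],
  [0, 0, 0, 0],
  [0, 0, 0, 0],
  [0, 0, 0, 0],
], gripper=90, squeeze=20)

```text
time: 19.25
tool_pos: [0.46, 0.0081, 0.1113]
ee_rot: [179.8, -2.1, 159.3]
wrist_force: [-0.2, 0.2, 0.1]
finger_gap: 0.0558
```

Request:
play_rows([
  [0, 0, 0, 0],
  [0, 0, 0, 0],
  [0, 0, -5, 0],
  [0, 0, -10, 0],
  [0, 0, -16, 0],
  [0, 0, -20, 0],
  [0, 0, -24, 0],
  [0, 0, -24, 0],
  [0, 0, -20, 0],
  [0, 0, -8, 0],
], gripper=0)

```text
time: 20.08
tool_pos: [0.463, 0.006, 0.2471]
ee_rot: [179.8, -2.2, 159.3]
wrist_force: [0.2, 0.0, -0.3]
finger_gap: 0.085
```

```bash
python3 - <<'E'
from h import *
delta((.65,.08,.25))
p,d=capture("side");np.save("side6.npy",d);P=allP("side",d);print(disk("side",d,(.4575,.0084),.1,.104,.045,.06),disk("side",d,(.4575,.0084),.135,.14,.02,.04))
r=np.hypot(P[...,0]-.4575,P[...,1]-.0088)
for a,b in((.025,.04),(0,.015)):
    m=(r>a)&(r<b)&(d>0)&(P[...,2]<.16)&(P[...,2]>.095); print(np.median(P[m][:,2]),m.sum())
cv2.imwrite('pics/s6.png',cv2.resize(p[135:285,190:340],(600,600),interpolation=cv2.INTER_CUBIC))
E
```

```text
t 20.08 pos [0.463  0.006  0.2471] rpy [179.84  -2.22 159.33] -> tool mm [-148.6  135.3   -8.3] twist 0 F [ 0.2  0.  -0.3] gap 0.085 j6 -75.1
(array([0.4581, 0.0107, 0.0465]), array([0.4579, 0.0105]), np.float64(0.0027)) (array([0.4571, 0.0088, 0.021 ]), array([0.4572, 0.0087]), np.float64(0.0015))
0.10624158254132032 338
0.14196681917498927 100
```

View pics/s6.png

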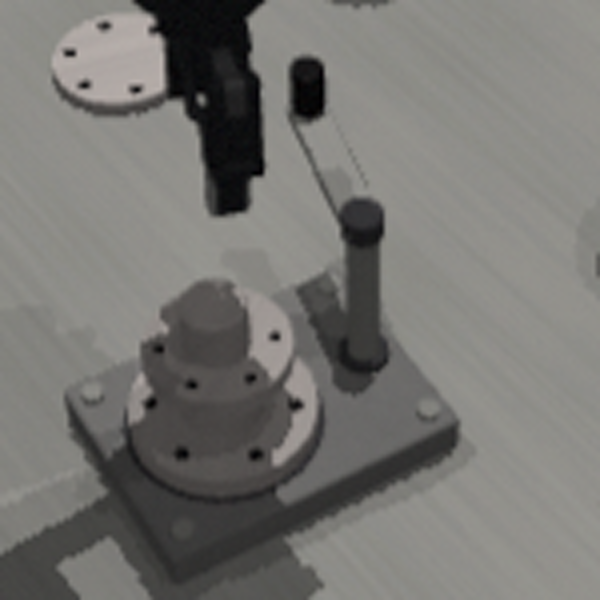

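Request:
play_rows([
  [0, 0, -1, 0.08],
  [0, 0, -1, 0.12],
  [0, 0, 0, 0.12],
  [0, 0, 0, 0.12],
  [0, 0, 0, 0.12],
  [0, 0, 0, 0.12],
  [0, 0, 0, 0.12],
  [0, 0, 0, 0.12],
  [0, 0, 0, 0.12],
  [0, 0, 0, 0.12],
], gripper=255, squeeze=30)

```text
time: 20.97
tool_pos: [0.46, 0.0062, 0.2439]
ee_rot: [-177.7, -1.0, 90.4]
wrist_force: [0.5, -0.3, 0.4]
finger_gap: 0.0002
```

Request:
play_rows([
  [0, 0, 0, 0.12],
  [0, 0, 0, 0.12],
  [0, 0, 0, 0.1],
  [0, 0, 0, 0.06],
  [0, 0, 0, 0],
])

```text
time: 21.38
tool_pos: [0.4576, 0.0065, 0.2394]
ee_rot: [-177.1, 0.2, 66.0]
wrist_force: [0.1, -0.3, 0.1]
finger_gap: 0.0003
```

```bash
python3 - <<'E'
from h import *
delta((.625,.080,.23),72)
p,d=capture("top");np.save("top7.npy",d);P=allP("top",d);m=(P[...,2]>.184)&(P[...,2]<.196)&(np.hypot(P[...,0]-.587,P[...,1]-.092)<.03);print(P[m].mean(0),m.sum())
E
```

```text
t 21.38 pos [0.4576 0.0065 0.2394] rpy [-177.07    0.2    66.03] -> tool mm [135.2 123.4   2.7] twist -0.104 F [ 0.1 -0.3  0.1] gap 0.0003 j6 18.2
[0.58791505 0.09271893 0.18767669] 68
```

Request:
play_rows([
  [6, 6, -1, 0],
  [12, 11, 0, 0],
  [16, 15, 0, 0],
  [18, 16, 0, 0],
  [18, 16, 0, 0],
  [18, 16, 0, 0],
  [16, 15, 0, 0],
  [12, 11, 0, 0],
  [8, 7, 0, 0],
  [4, 4, 0, 0],
])

```text
time: 22.27
tool_pos: [0.6248, 0.0838, 0.2296]
ee_rot: [-176.9, 0.2, 67.5]
wrist_force: [0.6, 0.0, -0.8]
finger_gap: -0.0002
```

```bash
python3 - <<'E'
from h import *
delta((.625,.080,.168),72)
E
```

```text
t 22.27 pos [0.6248 0.0838 0.2296] rpy [-1.7691e+02  1.7000e-01  6.7520e+01] -> tool mm [-3.3  5.  61.5] twist -0.078 F [ 0.6  0.  -0.8] gap -0.0002 j6 25.0
```

Request:
play_rows([
  [-1, 1, 5, 0],
  [-1, 1, 9, 0],
  [-1, 1, 10, 0],
  [0, 1, 10, 0],
  [0, 1, 10, 0],
  [0, 0, 8, 0],
  [0, 0, 4, 0],
  [0, 0, 2, 0],
  [0, 0, 0, 0],
])

```text
time: 23.02
tool_pos: [0.6233, 0.0791, 0.1627]
ee_rot: [-176.7, 0.3, 67.7]
wrist_force: [-0.1, -0.4, -0.4]
finger_gap: 0.0002
```

```bash
python3 - <<'E'
from h import *
delta((.625,.080,.168),72)
p,d=capture("side");cv2.imwrite('pics/s8.png',cv2.resize(p[95:245,220:370],(600,600),interpolation=cv2.INTER_CUBIC))
E
```

```text
t 23.02 pos [0.6233 0.0791 0.1627] rpy [-176.67    0.27   67.71] -> tool mm [ 1.5  0.9 -5.4] twist -0.075 F [-0.1 -0.4 -0.4] gap 0.0002 j6 24.2
```

View pics/s8.png

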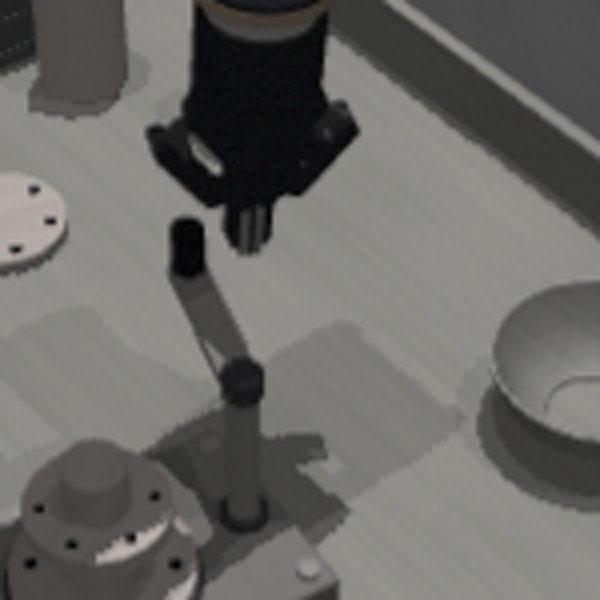

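```bash
cat >> h.py <<'E'
POST=np.array([.5568,-.0021])
def kee():
    s=sense(); v=s['tool_pos'][:2]-POST; 
    # knob angle if touching with 26mm offset
    print('t',round(s['time'],2),'pos',s['tool_pos'].round(4),'rpy',s['ee_rot'].round(1),'r',np.hypot(*v).round(4),'phi',np.degrees(np.arctan2(v[1],v[0])).round(1),'theta~',(np.degrees(np.arctan2(v[1],v[0]))+np.degrees(np.arctan2(.026,.1))).round(1),'F',s['wrist_force'].round(1),'j6',s['joints'][5].round(0))
E
python3 -c "
from h import *
kee()"
```

```text
t 23.07 pos [0.6234 0.0791 0.163 ] rpy [-176.7    0.3   67.7] r 0.105 phi 50.6 theta~ 65.2 F [-0.5  0.   1. ] j6 24.0
```

Request:
play_rows([
  [1, -1, -2, -0.03],
  [1, -3, -1, -0.05],
  [1, -5, 0, -0.06],
  [1, -5, 0, -0.06],
  [1, -5, 0, -0.06],
  [1, -5, 0, -0.06],
  [1, -5, 0, -0.06],
  [1, -5, 0, -0.06],
])

```text
time: 23.73
tool_pos: [0.5948, 0.0935, 0.1728]
ee_rot: [-177.6, -1.2, 93.9]
wrist_force: [1.9, 1.4, -1.3]
finger_gap: 0.0002
```

```bash
python3 -c "
from h import *
kee()"
```

```text
t 23.73 pos [0.5948 0.0935 0.1728] rpy [-177.6   -1.2   93.9] r 0.1029 phi 68.3 theta~ 82.9 F [ 1.9  1.4 -1.3] j6 -1.0
```

Request:
play_rows([
  [0, -6, 2, -0.03],
  [0, -6, 2, -0.04],
  [1, -6, 1, -0.05],
  [1, -6, 1, -0.06],
  [1, -6, 0, -0.06],
  [1, -6, 0, -0.06],
])

```text
time: 24.23
tool_pos: [0.5611, 0.0927, 0.1732]
ee_rot: [-178.9, -1.8, 112.0]
wrist_force: [1.7, 0.4, -1.5]
finger_gap: 0.0001
```

```bash
python3 - <<'E'
from h import *
kee()
p,d=capture("side");cv2.imwrite('pics/s9.png',cv2.resize(p[95:245,220:370],(600,600),interpolation=cv2.INTER_CUBIC))
E
```

```text
t 24.23 pos [0.5611 0.0927 0.1732] rpy [-178.9   -1.8  112. ] r 0.0949 phi 87.4 theta~ 102.0 F [ 1.7  0.4 -1.5] j6 -19.0
```

View pics/s9.png

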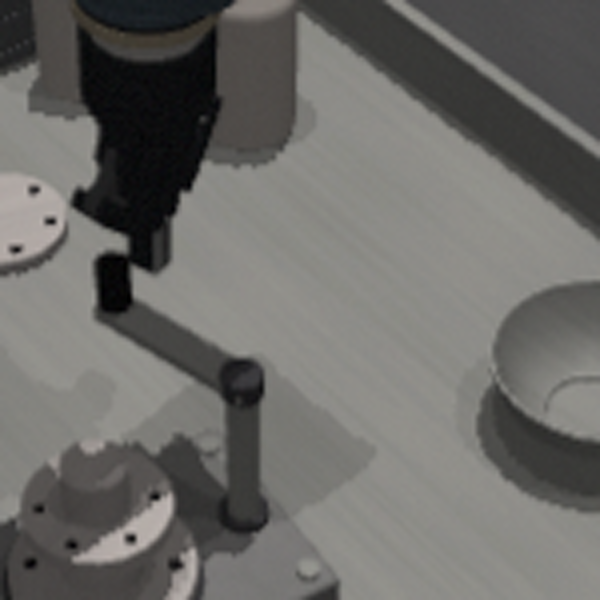

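Request:
play_rows([
  [2, -6, 1, -0.04],
  [3, -6, 1, -0.04],
  [3, -6, 1, -0.06],
  [2, -6, 1, -0.06],
  [2, -6, 1, -0.06],
  [2, -6, 1, -0.06],
])

```text
time: 24.78
tool_pos: [0.526, 0.0877, 0.1728]
ee_rot: [179.9, -1.6, 130.9]
wrist_force: [1.3, 0.8, 1.5]
finger_gap: -0.0
```

```bash
python3 - <<'E'
from h import *
kee()
p,d=capture("side");cv2.imwrite('pics/s10.png',cv2.resize(p[95:245,220:370],(600,600),interpolation=cv2.INTER_CUBIC))
E
```

```text
t 24.78 pos [0.526  0.0877 0.1728] rpy [179.9  -1.6 130.9] r 0.095 phi 108.9 theta~ 123.5 F [1.3 0.8 1.5] j6 -38.0
```

View pics/s10.png

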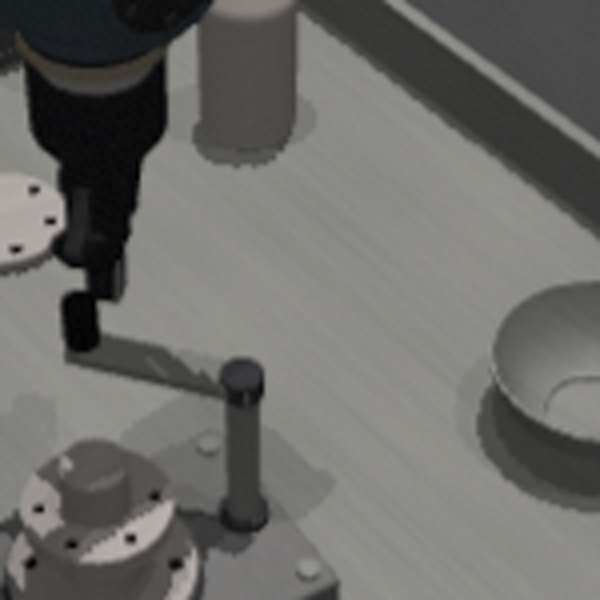

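Request:
play_rows([
  [3, -6, 2, -0.03],
  [3, -6, 2, -0.04],
  [3, -6, 2, -0.05],
  [3, -6, 1, -0.06],
  [3, -6, 1, -0.06],
  [3, -6, 1, -0.06],
])

```text
time: 25.33
tool_pos: [0.4918, 0.074, 0.1677]
ee_rot: [179.1, -0.9, 148.0]
wrist_force: [1.6, 0.3, 0.7]
finger_gap: 0.0001
```

```bash
python3 - <<'E'
from h import *
kee()
p,d=capture("side");cv2.imwrite('pics/s11.png',cv2.resize(p[95:245,190:340],(600,600),interpolation=cv2.INTER_CUBIC))
E
```

```text
t 25.33 pos [0.4918 0.074  0.1677] rpy [179.1  -0.9 148. ] r 0.1 phi 130.5 theta~ 145.1 F [1.6 0.3 0.7] j6 -56.0
```

View pics/s11.png

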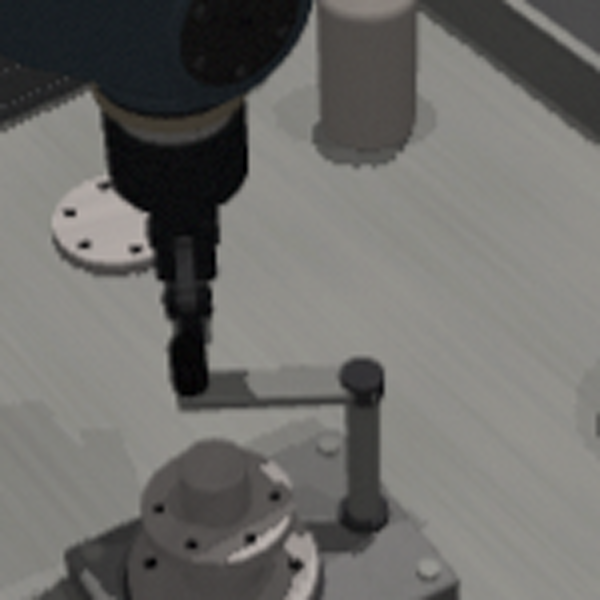

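Request:
play_rows([
  [2, -6, 0, -0.04],
  [2, -6, 0, -0.05],
  [2, -6, 0, -0.06],
  [2, -6, 0, -0.06],
  [2, -5, 0, -0.06],
])

```text
time: 25.8
tool_pos: [0.4718, 0.0526, 0.169]
ee_rot: [178.7, -0.4, 163.3]
wrist_force: [-0.2, 1.7, -1.0]
finger_gap: -0.0001
```

```bash
python3 - <<'E'
from h import *
kee()
E
```

```text
t 25.8 pos [0.4718 0.0526 0.169 ] rpy [178.7  -0.4 163.3] r 0.1011 phi 147.3 theta~ 161.8 F [-0.2  1.7 -1. ] j6 -74.0
```

Request:
play_rows([
  [2, -5, 0, -0.04],
  [2, -4, 0, -0.04],
  [1, -4, 0, -0.04],
])

```text
time: 26.05
tool_pos: [0.465, 0.0413, 0.1699]
ee_rot: [178.6, -0.2, 169.9]
wrist_force: [-0.8, 2.4, -0.1]
finger_gap: 0.0001
```

```bash
python3 - <<'E'
from h import *
kee()
E
```

```text
t 26.05 pos [0.465  0.0413 0.1699] rpy [178.6  -0.2 169.9] r 0.1016 phi 154.7 theta~ 169.3 F [-0.8  2.4 -0.1] j6 -82.0
```

Request:
play_rows([
  [1, -3, 0, -0.03],
  [1, -2, 0, -0.02],
  [0, -2, 0, -0.02],
])

```text
time: 26.3
tool_pos: [0.4628, 0.0346, 0.1705]
ee_rot: [178.6, -0.1, 173.6]
wrist_force: [-0.7, 2.4, -0.4]
finger_gap: -0.0003
```

Request:
play_rows([
  [0, -2, 0, 0],
  [0, -2, 0, 0],
])

```text
time: 26.47
tool_pos: [0.4626, 0.0319, 0.1706]
ee_rot: [178.4, -0.1, 173.4]
wrist_force: [1.0, 25.9, -1.2]
finger_gap: -0.0
```

```bash
python3 - <<'E'
from h import *
kee()
E
```

```text
t 26.47 pos [0.4626 0.0319 0.1706] rpy [ 1.784e+02 -1.000e-01  1.734e+02] r 0.1002 phi 160.1 theta~ 174.7 F [ 1.  25.9 -1.2] j6 -87.0
```

Request:
play_rows([
  [0, 4, 0, 0],
  [0, 8, 0, 0],
  [0, 10, 0, 0],
  [0, 10, -5, 0],
  [0, 5, -15, 0],
  [0, 0, -20, 0],
  [0, 0, -20, 0],
])

```text
time: 27.05
tool_pos: [0.4663, 0.0718, 0.2316]
ee_rot: [178.5, -0.5, 173.0]
wrist_force: [-0.0, 0.1, -0.5]
finger_gap: 0.0002
```

Request:
play_rows([
  [0, 15, -10, 0],
  [0, 25, -5, 0],
  [0, 30, 0, 0],
  [0, 30, 0, 0],
  [0, 30, 0, 0],
  [0, 30, 0, 0],
  [0, 25, 0, 0],
  [0, 15, 0, 0],
  [0, 0, 0, 0],
  [0, 0, 0, 0],
])

```text
time: 27.88
tool_pos: [0.4919, 0.2881, 0.2631]
ee_rot: [178.4, 0.3, 173.0]
wrist_force: [-0.3, -0.1, -0.0]
finger_gap: 0.0001
```

```bash
python3 - <<'E'
from h import *
kee()
ims=[]
for n in("top","side"):
    p,d=capture(n);np.save(f"{n}12.npy",d);P=allP(n,d)
    x,y=((195,165) if n=="top" else (195,125)); ims.append(cv2.resize(p[y:y+130,x:x+130],(400,400),interpolation=cv2.INTER_CUBIC))
    m=(P[...,2]>.184)&(P[...,2]<.198)&(np.hypot(P[...,0]-.457,P[...,1]-.01)<.04); k=P[m].mean(0)
    print(n,'knob',k.round(4),np.degrees(np.arctan2(k[1]-POST[1],k[0]-POST[0])))
    for a in(((.4575,.0084),.042,.046,.058,.085),((.4575,.0084),.100,.104,.045,.06)): print(disk(n,d,*a))
    r=np.hypot(P[...,0]-.4575,P[...,1]-.0084)
    for a,b,l in((.048,.055,.035),(.026,.042,.095)):
        m=(r>a)&(r<b)&(d>0)&(P[...,2]<.13)&(P[...,2]>l); print(np.median(P[m][:,2]),m.sum())
    cv2.imwrite(f'pics/{n}12.png',p)
cv2.imwrite('pics/both12.png',np.hstack(ims))
E
```

```text
t 27.88 pos [0.4919 0.2881 0.2631] rpy [178.4   0.3 173. ] r 0.2973 phi 102.6 theta~ 117.2 F [-0.3 -0.1 -0. ] j6 -58.0
top knob [0.4575 0.0083 0.188 ] 174.01104796127757
(array([0.456 , 0.0079, 0.0553]), array([0.457 , 0.0082]), np.float64(0.0186))
(array([0.4589, 0.0082, 0.0452]), array([0.4588, 0.0083]), np.float64(0.0055))
0.04631320826297958 303
0.1042538099762016 501
side knob [0.4568 0.0081 0.1893] 174.19048122126063
(array([0.4511, 0.004 , 0.0527]), array([0.4524, 0.006 ]), np.float64(0.0188))
(array([0.464, 0.012, 0.05 ]), array([0.4607, 0.0121]), np.float64(0.0177))
0.04783889380046097 238
0.10633214430075655 395
```

View pics/both12.png

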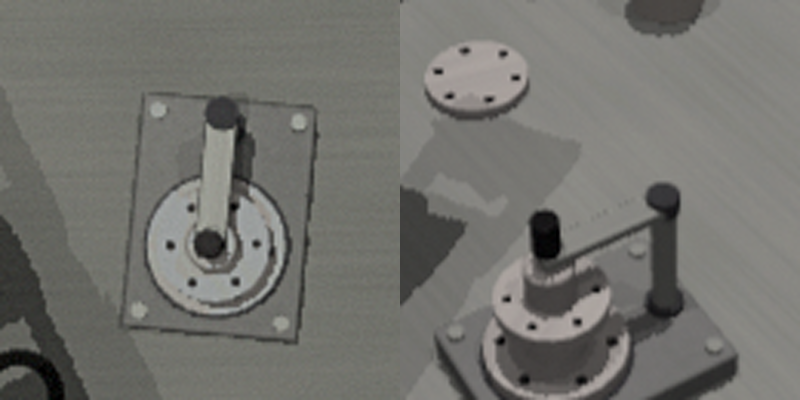

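View pics/top12.png

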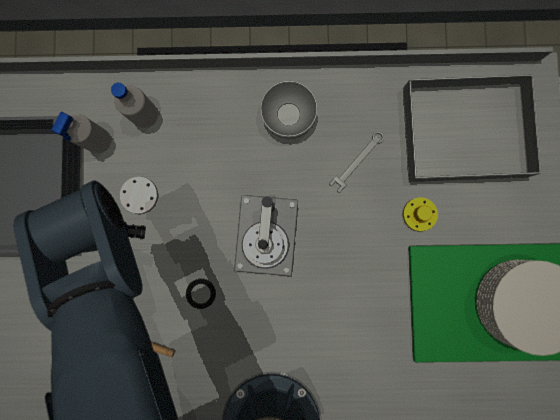

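The pictures show everything stacked: the knob is over the spigot axis (top picture, about (263,244)) at world angle 174.0°, which is the stop. The flange tops are at 46.3 mm and 104.3 mm, against 46 and 104 expected. The disc, ring and wrench haven't moved, and the robot is clear, so I'm handing in.

```bash
python3 -c "
from h import *
print(finish_job())"
```

```text
the job is handed in; nothing more can be done
None
```

The cleanout is closed up and handed in at about 28 s. I seated the riser on the cleanout's spigot, then the grey cap on the riser, and last swung the keeper in until it met its stop.

**Last checks:**
- **Heights (top camera):** the riser flange top is at 46.3 mm (46 expected) and the cap flange top at 104.3 mm (104 expected). The side camera read both about 2 mm higher; it had read the bare bench about 2.8 mm high as well.
- **Keeper:** the knob is at (0.4575, 0.0083), directly over the spigot axis, and the force rose to 25.9 N when it met the stop.
- **Bystanders:** the wrench, disc, ring and yellow look-alike look unmoved in the final top picture.
- **Robot:** it stands clear, touching nothing.

**Disagreed:** the final circle fits of the flange edges were poor from both cameras (up to about 19 mm residual), with the keeper now hiding part of the flanges. For centring I relied on clean top-camera fits taken earlier: riser about 0.1 mm from the spigot axis. The cap's centre was only seen by the side camera after release, within about 0.5 mm.

The gripper was tilted 1 to 2° while setting the parts down, so each was let go with one edge just touching and settled less than 1 mm.

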